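# Lock the traverser deck and hold the dead-man throttle at half

### The job

Slide the traverser deck fully home, in line with the station track where the railcar waits, then swing the cam lever all the way round until it lies along the deck's near edge, so the deck is locked. Only then press the controller's spring-loaded dead-man handle down with the fingertips to half throttle, where the handle is level and the top of its grip bar is level with the top of the little marker post beside it; never push it down to its bottom stop. The program finishes while still holding the handle there, with the deck home and locked and the wagon, house, tree, glue bottle and screwdriver left alone.

Things in the scene. Friction and masses are not known exactly. Their poses are not given: they have to be found in the camera images.
- traverser: Fixed plywood traverser base, plate 223 x 210 x 12 mm. Origin on the table top. +y is the direction in which the deck slides home (robot's left, turned by up to 0.2 rad); +x points away from the robot along the rails. The station track, on which a red railcar stands, is fixed to it at y = +50 mm, x = +80 to +260 mm. Deck, cam lever and station track are all carried by it.
- deck (a joint): Slide of the wooden deck (150 mm along the rails, 70 mm wide, top 26 mm above the table, rails to 30.5 mm) along the traverser's +y, in m: 0 at the right stop, 0.100 fully home at the left stop, in line with the station track. Starts between 0 and 0.05. Friction about 2 N; it stays where it is left.
- deck_knob (a point): Grip point on the deck's upright round black knob (18 mm diameter), 60 mm above the table; the knob spans heights 44 to 76 mm, on a 10 mm steel stem below. It stands by the near right corner of the deck and moves with it.
- camlever (a joint): Angle of the steel cam lever about a vertical axis, rad: 0 pointing to traverser -x (robot; free); 1.57 (its stop) along the deck's near edge, pointing to traverser -y (locked). Grows counter-clockwise seen from above: the knob goes right, then away from the robot. Starts at 0 to 0.3, stays where left. About 2 N at the knob, up to 8 N in the last 0.5 rad as the cam bites.
- lever_knob (a point): Grip point on the upright round black knob (18 mm diameter, spanning heights 34 to 76 mm) at the end of the cam lever, 75 mm from the pivot, 60 mm above the table. Moves with the lever. The lever's flat arm below it is 16 mm wide, its top 34 mm above the table.
- lever_pivot (a point): Point on the cam lever's vertical pivot axis, 60 mm above the table (fixed to the traverser).
- controller: Fixed grey throttle box, 130 (x) x 90 (y) x 35 mm high, with two steel cheeks at its far end that carry the dead-man handle. Origin under its centre on the table; the handle's axle lies along y at x = +45 mm, 82 mm up; the handle points to -x (towards the robot). A plain black transformer box (130 x 90 x 60 mm, no handle) stands beside it, on either side.
- deadman (a joint): Angle of the dead-man handle in rad: 0 released (sloping 0.35 rad upward towards the robot), 0.35 level (half throttle), 0.70 bottom stop. Its spring returns it when let go; pushing down on the bar takes about 3 N at the start, 6 N at level, 9.5 N at the bottom.
- grip_bar: Round black grip bar (a sleeve that can turn stiffly about its own axis) across the end of the dead-man handle, 18 mm diameter, 52 mm long along the controller's y. Origin at its middle, on its axis, 95 mm from the axle: 115 mm above the table when released, 82 mm when level (its top then 91 mm).
- post_top (a point): Top of the fixed marker post (steel pin, 6 mm diameter), 91 mm above the table, beside the left (+y) end of the bar, 39 mm from the middle of the bar.
- wagon: Open goods wagon 85 x 30 x 31 mm: leave alone. Origin under its centre.
- house: Model house 82 x 70 x 80 mm: leave alone. Origin under its centre.
- tree: Model fir tree 85 mm high, 48 mm wide: leave alone. Origin under its foot.
- glue: Glue bottle 36 mm diameter, 85 mm high: leave alone. Origin under its foot.
- screwdriver: Screwdriver 150 mm long lying in front of the traverser and controller: leave alone. Origin under its middle.
There are look-alikes about, which are no part of the job. Leave any green or orange look-alike of the controller alone.

How it is judged:
By the outcome, as a careful person would: the job done as asked, in the order asked, and still so for the second after the job is handed in, while the arm keeps its last pose, push and grip.
It also fails if it takes over 54 s, if anything falls off the work surface, if the arm or the gripper's body presses on something with over 40 N, if the wrist force passes 120 N, or if a joint passes its speed limit or range.

### The arm

A 6-joint arm with a two-finger parallel gripper is mounted at the origin on the work surface. World frame = base frame: x ahead of the robot, y to its left, z up, the work surface at z = 0. Lengths are in m, angles in degrees, forces in N, time in s.
With the tool pointing down it reaches from about 0.225 to 0.725 m from the base axis. Payload 3.1 kg.
Tool frame: the origin (TCP) lies on the front face of the gripper's body, between the roots of the fingers; the fingertips stand 73 mm ahead of it and the grasp point (between the pads) lies 54 mm ahead of it; z points along the fingers, y is the line along which they close (so a half turn about z gives the same grasp; the last joint's range is limited). The gripper opens to 85 mm and grips with 20 to 120 N. Pads are 22 mm wide; open, the fingers measure 114 mm over their backs; the gripper's body (76 mm by 85 mm) begins 54 mm behind the grasp point. The pads swing forward as they close: fully open they stand 13 mm farther back than shut.
Start: joints at [56.562, 2.75, 5.684, 92.934, 0, 82.678], TCP at [0.231, 0.471, 0.304] pointing down, gripper open.
Joint ranges: [-166.93, 166.93], [-56.73, 111.36], [-69.38, 81.34], [-121.58, 131.49], [-85.45, 84.26], [-180, 180]. Speed limits (degrees/s): [159.86, 159.86, 180, 180, 180, 180].

### API

Orientations are given as a 3x3 rotation matrix whose columns are the frame's x, y, z axes.
In Python, from rig import ctrl gives the robot as it stands.
- The arm moves only by the shell command python3 -m crank 'ROWS' [OPENING] [FORCE]. ROWS is JSON, a list of rows, each a list of 2 entries, a list of its own where there are three numbers: the shift along the world's x, y, z in cm, then the turn, a rotation vector about the world's x, y, z in rad. In form: [[[dx, dy, dz], [ax, ay, az]], ...]. A call has 1 to 10 rows; each row is the pose to reach, as a shift and turn from the pose commanded when the call began; what a row does not reach only later rows make up. A row lasts 1/8 s, in which the tool goes at most 62.5 mm and 10.7 degrees, less where a joint would pass 70% of its speed; a pose out of reach is approached as far as the arm can. A call with a gripper value outside its range is refused whole. OPENING is the opening, from -1 (shut) to 1 (fully open), set as the call begins (- or left out, the last holds). The fingers move at their own pace and stop on an object; FORCE is the grip in N (left out, the last holds). Time passes only in rows, so rows that repeat a pose let the fingers close. It gives the time, the measured TCP pose, the force, the opening and the grip force at its end, in the units of the state.
- ctrl.observe(): the state, without advancing time (a new reading comes with each control period).
- ctrl.snapshot(name): name is "side" or "top" or "wrist"; returns the picture (420x560x3 uint8, red, green, blue); there is no depth.
- ctrl.camera_model(name): a dict with "vfov" (degrees; the focal length in pixels is half the picture's height over the tangent of half this angle, whatever the lens; pixels are square), "cx", "cy" (the principal point, pixels), "position" and "rotation" of the camera in the world. Camera axes: x right, y down, z forward; pixel columns grow to the right and rows downward; lengths in m; the calibration is good to about 2 mm. The wrist camera is an equidistant fisheye: a pixel r from the principal point sees the ray r / f radians off the axis. A picture is of the moment at which its call begins: read the wrist's pose just before it. camera_model takes no time and is no camera call; for the wrist camera it gives the pose at the moment of the call.
- ctrl.job_done(): hands the job in; it is judged then, once.
The state is a dict: "t": time; "joints": joint angles; "joint_vel": joint speeds; "effort": joint torques, N m; "eef_pos": TCP position; "tool_rot": TCP orientation; "force": force on the tool from outside, world axes, zero at the start; "ft_torque": the same for the moment, N m; "gripper_width": finger opening in m; "finger_force": force on a finger pad.
Only numpy, scipy, OpenCV 4.12 (cv2) and the standard library are available. Lean on these libraries where they do the work, as an engineer would, in place of code of your own. Each camera call takes 0.05 s, during which the arm holds its last target. There are 200 camera calls.

## Working session

There is one attempt and no reset: what is moved stays moved. The work goes in short steps, Python scripts to look and compute and a shell command to move; the robot and the scene stay as the last step left them, time stands still between calls to the robot, and variables do not carry over. Pictures are saved under pics/ and viewed, at most 10 in all, crops included, and the job is handed in when it is done.

```bash
ls; mkdir -p pics
python3 - <<'E'
from rig import ctrl
import cv2,numpy as np
np.set_printoptions(precision=4,suppress=True)
for n in("top","side"):
    im=ctrl.snapshot(n); cv2.imwrite(f"pics/{n}0.png",im[:,:,::-1]); print(n,ctrl.camera_model(n))
s=ctrl.observe();print(s)
E
```

```text
pics
top {'vfov': 43.03188538201903, 'cx': 280.74883566111754, 'cy': 206.8198623943473, 'position': array([0.3229, 0.0086, 1.4501]), 'rotation': array([[ 0.0198, -0.9919,  0.1253],
       [-0.9998, -0.0195,  0.0038],
       [-0.0014, -0.1253, -0.9921]])}
side {'vfov': 48.78237165912089, 'cx': 285.05474047671805, 'cy': 206.75652192342574, 'position': array([-0.137 , -0.5857,  0.959 ]), 'rotation': array([[ 0.6788, -0.5085,  0.5298],
       [-0.7343, -0.4677,  0.4919],
       [-0.0023, -0.723 , -0.6909]])}
{'t': 0.1, 'joints': array([56.5634,  2.7908,  5.5989, 92.9335,  0.0009, 82.6789]), 'joint_vel': array([ 0.0785, -0.1859,  0.1665, -0.0211, -0.0787, -0.0192]), 'effort': array([  0.0032, -33.985 ,  32.0937,   0.0158,  -0.0002,  -0.    ]), 'eef_pos': array([0.2309, 0.4711, 0.3028]), 'tool_rot': array([[-0.8979,  0.4402, -0.0012],
       [ 0.4402,  0.8979, -0.0018],
       [ 0.0003, -0.0022, -1.    ]]), 'force': array([ 0.1411, -0.2609, -0.1088]), 'ft_torque': array([-0.0616,  0.0002,  0.0416]), 'finger_force': 0.0, 'gripper_width': 0.08541006565761687}
```

View pics/top0.png

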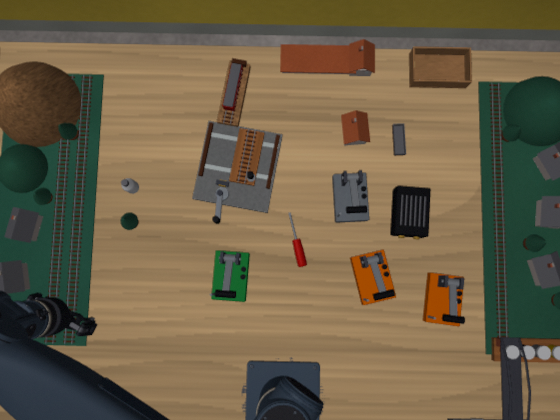

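View pics/side0.png

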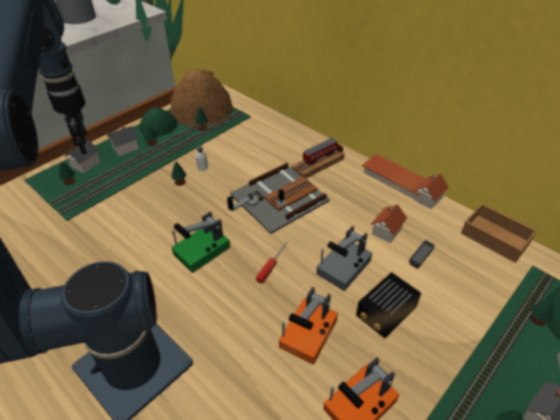

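The top view shows the deck at about (247,155) with its knob at about (250,175), and the lever knob at about (217,219) with its pivot near (222,186). The grey controller is at about (350,197), with its bar near (357,209). The screwdriver lies at about (297,240), and the green and orange boxes are look-alikes. Next I'll zoom in and measure.

```bash
cat > h.py <<'E'
import numpy as np,cv2
from rig import ctrl
np.set_printoptions(precision=4,suppress=True)
def ray(n,u,v,cm=None):
    c=cm or ctrl.camera_model(n); f=210/np.tan(np.radians(c['vfov'])/2)
    x,y=(u-c['cx'])/f,(v-c['cy'])/f
    if n=='wrist':
        r=np.hypot(x,y); d=np.array([np.sin(r)*x/r,np.sin(r)*y/r,np.cos(r)])
    else: d=np.array([x,y,1.])
    return np.array(c['position']),np.array(c['rotation'])@d
def onplane(n,u,v,z,cm=None):
    p,d=ray(n,u,v,cm); return p+d*(z-p[2])/d[2]
def blobs(im,lo,hi,box,amin=8):
    u0,v0,u1,v1=box; h=cv2.cvtColor(im[v0:v1,u0:u1],cv2.COLOR_RGB2HSV)
    n,_,st,ce=cv2.connectedComponentsWithStats(cv2.inRange(h,lo,hi))
    return [(ce[i]+[u0,v0],st[i]) for i in range(1,n) if st[i][4]>=amin]
E
python3 - <<'E'
from h import *
im=cv2.imread("pics/top0.png"); 
a=cv2.resize(im[110:235,185:285],None,fx=4.4,fy=4.4,interpolation=cv2.INTER_CUBIC)
b=cv2.resize(im[160:230,320:400],None,fx=4.4,fy=4.4,interpolation=cv2.INTER_CUBIC)
o=np.zeros((550,800,3),np.uint8);o[:,:440]=a;o[:308,445:797]=b
cv2.imwrite("pics/crop0.png",o)
im=im[:,:,::-1]
for box in((185,110,285,235),(325,165,378,225)):
    for c,s in blobs(im,(0,0,0),(180,255,45),box): print(c,s,onplane('top',*c,.07))
E
```

```text
[207. 150.] [21 34  3 13 13] [0.645  0.2121 0.07  ]
[202.1818 171.7273] [15 57  4  9 11] [0.5863 0.2226 0.07  ]
[250.2222 174.9444] [63 62  6  7 36] [0.5802 0.0959 0.07  ]
[216.0588 219.3824] [ 28 106   7   7  34] [0.461  0.1817 0.07  ]
[343.1176 182.2353] [17 14  4  7 17] [ 0.5655 -0.1486  0.07  ]
[358.8125 181.5   ] [32 14  5  6 16] [ 0.5683 -0.1898  0.07  ]
[363.1176 188.4118] [36 22  5  4 17] [ 0.5501 -0.2011  0.07  ]
[363.75  195.625] [37 29  5  4 16] [ 0.531  -0.2028  0.07  ]
[356.4887 209.218 ] [ 21  41  21   7 133] [ 0.4948 -0.1838  0.07  ]
```

View pics/crop0.png

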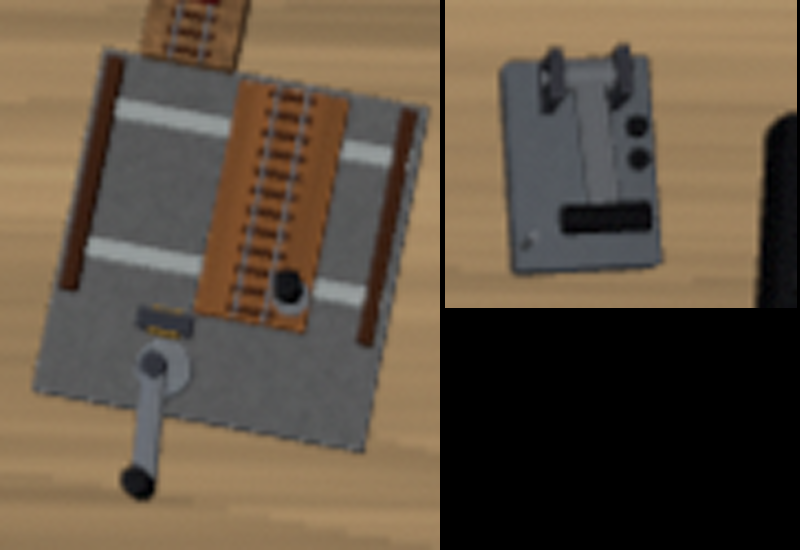

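Run:
```python
from h import *
px=lambda a,b,z,o=(185,110):onplane('top',a/4.4+o[0],b/4.4+o[1],z)
FL,FR,NR,NL=[px(*q,.012) for q in((105,50),(427,107),(364,452),(33,390))]
print(FL,FR,NR,NL,[np.linalg.norm(a-b) for a,b in((FL,FR),(FR,NR),(NR,NL),(NL,FL))])
xa=(FL-NL+FR-NR);yaw=np.arctan2(xa[1],xa[0]);print('yaw',yaw)
R=np.array([[np.cos(yaw),-np.sin(yaw)],[np.sin(yaw),np.cos(yaw)]]);c=(FL+FR+NR+NL)[:2]/4
pts=dict(dk=onplane('top',250.2,174.9,.072),lk=onplane('top',216.1,219.4,.07),pv=px(153,362,.042),
 deckNR=px(303,333,.026),deckNL=px(196,312,.026),deckFL=px(238,80,.026),st=px(148,65,.026),st2=px(238,72,.026))
for k,p in pts.items(): print(k,p,'trav(rel plate centre)',R.T@(p[:2]-c))
bar=onplane('top',356.5,209.2,.119);post=px(525,240,.091,(320-445/4.4,160))
print('bar',bar,'post',post,np.linalg.norm((bar-post)[:2]))
h=[px(*q,.035,(320-445/4.4,160)) for q in((502,62),(650,58),(660,264),(513,272))]
a=h[0]-h[3]+h[1]-h[2];print('ctrl',sum(h)/4,'yaw',np.arctan2(a[1],a[0]),[np.linalg.norm(h[i]-h[i-1]) for i in range(4)])
```

```text
[0.7399 0.2185 0.012 ] [0.7069 0.0145 0.012 ] [0.4877 0.0492 0.012 ] [0.5223 0.2552 0.012 ] [np.float64(0.2066268674709761), np.float64(0.22196325621801533), np.float64(0.20889827937683403), np.float64(0.22062294000059712)]
yaw -0.16178796188996106
dk [0.5799 0.0958 0.072 ] trav(rel plate centre) [-0.0276 -0.0436]
lk [0.4609 0.1816 0.07  ] trav(rel plate centre) [-0.1589  0.0219]
pv [0.5368 0.1778 0.042 ] trav(rel plate centre) [-0.0834  0.0304]
deckNR [0.5591 0.088  0.026 ] trav(rel plate centre) [-0.047  -0.0546]
deckNL [0.5709 0.1543 0.026 ] trav(rel plate centre) [-0.046   0.0127]
deckFL [0.7182 0.1328 0.026 ] trav(rel plate centre) [0.1029 0.0152]
st [0.7267 0.1893 0.026 ] trav(rel plate centre) [0.1022 0.0723]
st2 [0.7233 0.1329 0.026 ] trav(rel plate centre) [0.1079 0.0162]
bar [ 0.4888 -0.177   0.119 ] post [ 0.4775 -0.134   0.091 ] 0.0445139766025856
ctrl [ 0.5315 -0.1738  0.035 ] yaw 0.0533007947543071 [np.float64(0.1294455227768509), np.float64(0.09082398048738553), np.float64(0.12700117128915023), np.float64(0.08934299206974831)]
```

```bash
python3 -m crank '[[[2,-2.1,0],[0,0,0.03]],[[5.5,-6,0],[0,0,0.06]],[[9.5,-10.2,0],[0,0,0.1]],[[13.6,-14.6,-1],[0,0,0.14]],[[17.7,-19,-2],[0,0,0.18]],[[21.8,-23.4,-4],[0,0,0.22]],[[25.9,-27.8,-6],[0,0,0.26]],[[30,-32.2,-8],[0,0,0.293]],[[33.5,-36,-9],[0,0,0.293]],[[34.9,-37.5,-9],[0,0,0.293]]]' 0 && python3 -m crank '[[[0,0,0],[0,0,0]],[[0,0,0],[0,0,0]]]'
python3 - <<'E'
from h import *
s=ctrl.observe();cm=ctrl.camera_model('wrist');print(s['t'],s['eef_pos'],s['tool_rot'],s['force'],s['gripper_width'],cm)
w=ctrl.snapshot('wrist');t=ctrl.snapshot('top')
o=cv2.resize(w,(800,600))[:,:,::-1].copy()
cv2.imwrite('pics/w1.png',o);cv2.imwrite('pics/w1raw.png',w[:,:,::-1])
E
```

```text
t: 1.35
eef_pos: [0.5806, 0.0938, 0.2113]
tool_rot: [[-0.986, 0.165, -0.004], [0.165, 0.986, -0.001], [0.004, -0.001, -1.0]]
force: [0.6, 0.8, 0.6]
gripper_width: 0.0422
finger_force: 0.0
t: 1.6
eef_pos: [0.5795, 0.0976, 0.2145]
tool_rot: [[-0.987, 0.161, -0.0], [0.161, 0.987, 0.001], [0.0, 0.001, -1.0]]
force: [-0.3, 0.1, 0.3]
gripper_width: 0.0427
finger_force: 0.0
1.6 [0.5795 0.0976 0.2145] [[-0.987   0.1607 -0.0001]
 [ 0.1607  0.987   0.0008]
 [ 0.0002  0.0007 -1.    ]] [-0.2827  0.0862  0.3399] 0.04267196399207374 {'vfov': 65.70646984690485, 'cx': 279.5434975779586, 'cy': 214.2785657849721, 'position': array([0.497 , 0.111 , 0.2842]), 'rotation': array([[ 0.1616,  0.9351,  0.3153],
       [ 0.9869, -0.1531, -0.0516],
       [ 0.    ,  0.3195, -0.9476]])}
```

View pics/w1.png

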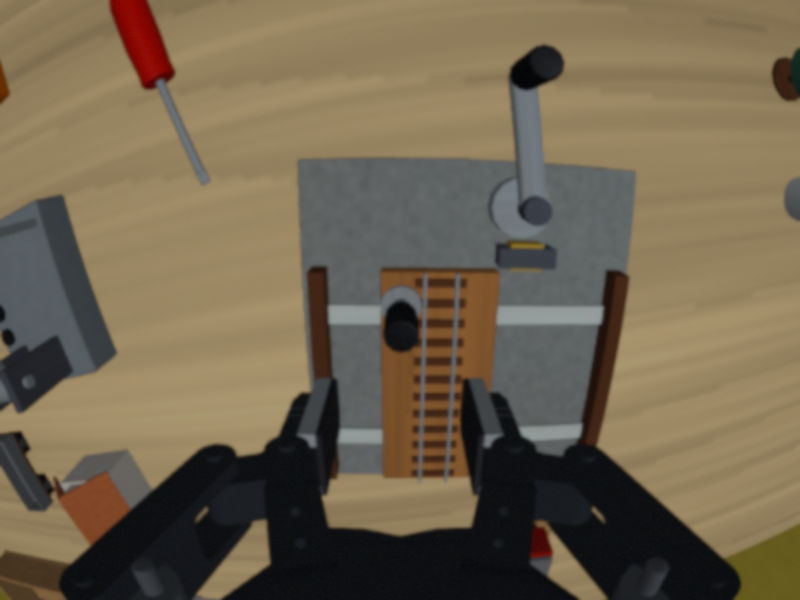

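The wrist view shows the deck knob top near (402,335), inside the line of the fingers. The lever knob top is at (545,63) and the pivot at (538,211).

Run:
```python
from h import *
k=1.42857
for n,u,v,z in(('dk',402,335,.076),('dkring',401,302,.03),('lk',545,63,.076),('pv',538,211,.042)):
    print(n,onplane('wrist',u/k,v/k,z))
```

```text
dk [0.5812 0.0988 0.076 ]
dkring [0.5795 0.0987 0.03  ]
lk [0.4628 0.1833 0.076 ]
pv [0.5365 0.1802 0.042 ]
```

```bash
python3 -m crank '[[[0,0,-2],[0,0,0]],[[0,0,-5],[0,0,0]],[[0,0,-8],[0,0,0]],[[0.1,0,-9.8],[0,0,0]],[[0.1,0,-9.8],[0,0,0]]]' && python3 -m crank '[[[0,0,0],[0,0,0]],[[0,0,0],[0,0,0]],[[0,0,0],[0,0,0]],[[0,0,0],[0,0,0]],[[0,0,0],[0,0,0]]]' -1 30
```

```text
t: 2.33
eef_pos: [0.5797, 0.0971, 0.1145]
tool_rot: [[-0.987, 0.161, -0.003], [0.161, 0.987, -0.0], [0.003, -0.001, -1.0]]
force: [0.6, 0.6, 0.8]
gripper_width: 0.0426
finger_force: 0.0
t: 2.95
eef_pos: [0.5821, 0.0967, 0.1178]
tool_rot: [[-0.987, 0.162, 0.003], [0.162, 0.987, 0.001], [-0.003, 0.001, -1.0]]
force: [-1.5, 1.7, 5.6]
gripper_width: 0.0173
finger_force: 29.9
```

```bash
python3 -m crank '[[[0.1,0.6,0],[0,0,0]],[[0.25,1.5,0],[0,0,0]],[[0.4,2.5,0],[0,0,0]],[[0.57,3.5,0],[0,0,0]],[[0.73,4.5,0],[0,0,0]],[[0.89,5.5,0],[0,0,0]],[[0.97,6,0],[0,0,0]],[[1.02,6.3,0],[0,0,0]],[[1.05,6.5,0],[0,0,0]],[[1.05,6.5,0],[0,0,0]]]'; python3 -m crank '[[[0.03,0.2,0],[0,0,0]],[[0.06,0.4,0],[0,0,0]],[[0.09,0.55,0],[0,0,0]],[[0.11,0.7,0],[0,0,0]],[[0.11,0.7,0],[0,0,0]]]'
```

```text
t: 4.2
eef_pos: [0.5928, 0.1609, 0.1178]
tool_rot: [[-0.987, 0.163, 0.003], [0.163, 0.987, -0.001], [-0.004, -0.001, -1.0]]
force: [-1.2, -0.4, 4.7]
gripper_width: 0.0171
finger_force: 30.0
t: 4.82
eef_pos: [0.5939, 0.1677, 0.1178]
tool_rot: [[-0.987, 0.163, 0.003], [0.163, 0.987, -0.001], [-0.004, -0.001, -1.0]]
force: [-1.0, -1.7, 6.3]
gripper_width: 0.0174
finger_force: 30.0
```

```bash
python3 -m crank '[[[0.03,0.2,0],[0,0,0]],[[0.06,0.4,0],[0,0,0]],[[0.08,0.5,0],[0,0,0]],[[0.08,0.5,0],[0,0,0]]]'; python3 -m crank '[[[0.03,0.15,0],[0,0,0]],[[0.05,0.3,0],[0,0,0]],[[0.05,0.3,0],[0,0,0]]]'
```

```text
t: 5.32
eef_pos: [0.5941, 0.1685, 0.1178]
tool_rot: [[-0.986, 0.166, 0.001], [0.166, 0.986, -0.011], [-0.003, -0.011, -1.0]]
force: [-2.7, -12.2, 8.7]
gripper_width: 0.0171
finger_force: 31.0
t: 5.7
eef_pos: [0.5942, 0.169, 0.1178]
tool_rot: [[-0.986, 0.167, 0.0], [0.167, 0.986, -0.017], [-0.003, -0.016, -1.0]]
force: [-4.7, -18.9, 10.1]
gripper_width: 0.017
finger_force: 32.3
```

```bash
python3 -m crank '[[[-0.05,-0.4,0],[0,0,0]],[[-0.1,-0.7,0],[0,0,0]],[[-0.1,-0.7,0],[0,0,0]]]'; python3 -m crank '[[[0,0,0],[0,0,0]],[[0,0,0],[0,0,0]],[[0,0,0],[0,0,0]],[[0,0,3],[0,0,0]],[[0,0,6],[0,0,0]],[[0,0,9],[0,0,0]],[[0,0,9],[0,0,0]],[[0,0,9],[0,0,0]]]' 0
python3 - <<'E'
from h import *
s=ctrl.observe();print(s['eef_pos'])
w=ctrl.snapshot('wrist');cv2.imwrite('pics/w2.png',cv2.resize(w,(800,600))[:,:,::-1])
E
```

```text
t: 6.08
eef_pos: [0.594, 0.1679, 0.1178]
tool_rot: [[-0.987, 0.164, 0.003], [0.164, 0.987, -0.002], [-0.003, -0.002, -1.0]]
force: [-0.6, -2.5, 5.9]
gripper_width: 0.0173
finger_force: 30.1
t: 7.08
eef_pos: [0.5927, 0.1694, 0.2048]
tool_rot: [[-0.987, 0.162, -0.001], [0.162, 0.987, -0.0], [0.001, -0.0, -1.0]]
force: [0.2, 0.2, -1.0]
gripper_width: 0.043
finger_force: 0.0
[0.5927 0.1694 0.2048]
```

View pics/w2.png

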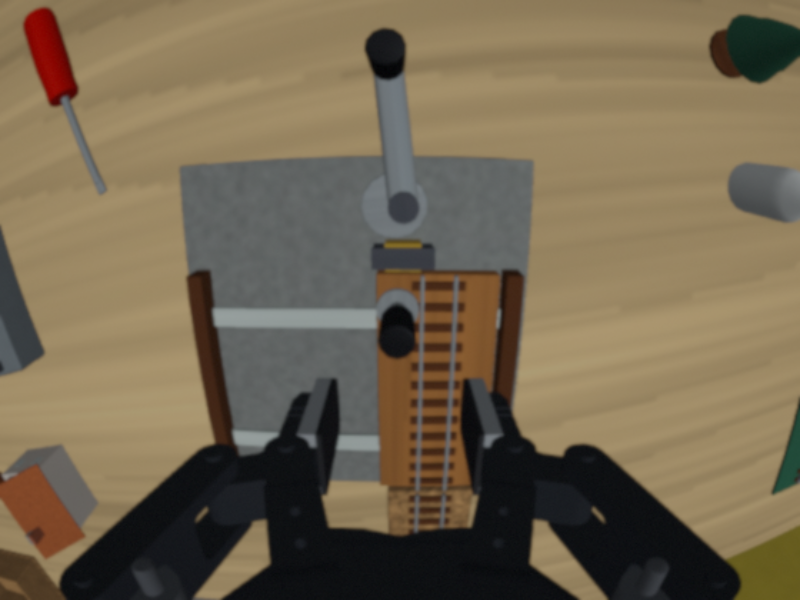

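The deck now stands against the left stop and its rails line up with the station track. The lever knob top is at (385,47) and the pivot at (403,207).

Run:
```python
from h import *
k=1.42857
lk=onplane('wrist',385/k,47/k,.076); pv=onplane('wrist',403/k,207/k,.042)
print(lk,pv,np.linalg.norm((lk-pv)[:2]))
pv=(pv[:2]+[.5365,.1802])/2; yaw=-.164
lk=(lk[:2]+[.4628,.1833])/2
d=lk-pv; th=np.arctan2(d[1],d[0])-(np.pi+yaw); th=(th+np.pi)%(2*np.pi)-np.pi
print('lever',th,pv,lk, np.hypot(*d)); e=ctrl.observe()['eef_pos'];print('shift cm',(lk-e[:2])*100)
for t in np.linspace(th,1.6,11):
    a=np.pi+yaw+t; p=pv+.075*np.array([np.cos(a),np.sin(a)]); print('%.3f'%(t-th),(p-pv-.075*d/np.hypot(*d))*100)
```

```text
[0.4622 0.1844 0.076 ] [0.5355 0.1801 0.042 ] 0.0733487983650729
lever 0.11406294412643003 [0.536  0.1802] [0.4625 0.1838] 0.07355467512342577
shift cm [-12.9738   1.4504]
0.000 [ 0. -0.]
0.149 [ 0.0271 -1.1131]
0.297 [ 0.2187 -2.2099]
0.446 [ 0.5706 -3.2663]
0.594 [ 1.075  -4.2589]
0.743 [ 1.7208 -5.1659]
0.892 [ 2.4938 -5.9673]
1.040 [ 3.3768 -6.6455]
1.189 [ 4.3506 -7.1854]
1.337 [ 5.3936 -7.5752]
1.486 [ 6.4827 -7.8063]
```

```bash
python3 -m crank '[[[-3,0.4,0],[0,0,0.03]],[[-7,0.8,0],[0,0,0.07]],[[-11,1.2,0],[0,0,0.1]],[[-13,1.45,-1],[0,0,0.1]],[[-13,1.45,-3],[0,0,0.1]],[[-13,1.45,-6],[0,0,0.1]],[[-13,1.45,-8.5],[0,0,0.1]],[[-13,1.45,-9],[0,0,0.1]],[[-13,1.45,-9],[0,0,0.1]]]' && python3 -m crank '[[[0,0,0],[0,0,0]],[[0,0,0],[0,0,0]],[[0,0,0],[0,0,0]],[[0,0,0],[0,0,0]],[[0,0,0],[0,0,0]]]' -1 30
```

```text
t: 8.25
eef_pos: [0.4624, 0.1837, 0.1151]
tool_rot: [[-0.998, 0.063, -0.002], [0.063, 0.998, -0.0], [0.002, -0.001, -1.0]]
force: [-0.3, 0.1, 0.4]
gripper_width: 0.0429
finger_force: 0.0
t: 8.88
eef_pos: [0.4638, 0.1841, 0.1172]
tool_rot: [[-0.998, 0.063, 0.002], [0.063, 0.998, 0.001], [-0.002, 0.001, -1.0]]
force: [-0.1, -0.2, 5.5]
gripper_width: 0.0174
finger_force: 29.5
```

```bash
python3 -m crank '[[[0,-0.5,0],[0,0,0.07]],[[0.03,-1.1,0],[0,0,0.149]],[[0.22,-2.2,0],[0,0,0.297]],[[0.57,-3.27,0],[0,0,0.446]],[[1.08,-4.26,0],[0,0,0.594]],[[1.72,-5.17,0],[0,0,0.743]],[[2.1,-5.6,0],[0,0,0.82]],[[2.49,-5.97,0],[0,0,0.892]],[[2.49,-5.97,0],[0,0,0.892]]]'; python3 -m crank '[[[0.43,-0.36,0],[0,0,0.075]],[[0.88,-0.68,0],[0,0,0.149]],[[1.36,-0.97,0],[0,0,0.22]],[[1.86,-1.22,0],[0,0,0.297]],[[2.37,-1.44,0],[0,0,0.37]],[[2.9,-1.61,0],[0,0,0.446]],[[3.4,-1.74,0],[0,0,0.52]],[[3.99,-1.84,0],[0,0,0.594]],[[3.99,-1.84,0],[0,0,0.594]]]'
```

```text
t: 10.0
eef_pos: [0.4889, 0.1245, 0.1172]
tool_rot: [[-0.675, -0.738, 0.002], [-0.738, 0.675, 0.001], [-0.003, -0.001, -1.0]]
force: [-0.3, 1.2, 5.0]
gripper_width: 0.0171
finger_force: 29.7
t: 11.12
eef_pos: [0.5259, 0.1071, 0.117]
tool_rot: [[-0.146, -0.989, -0.005], [-0.989, 0.146, 0.004], [-0.003, 0.005, -1.0]]
force: [-8.2, 3.9, 11.6]
gripper_width: 0.017
finger_force: 30.6
```

```bash
python3 -m crank '[[[0.2,-0.03,0],[0,0,0.02]],[[0.4,-0.06,0],[0,0,0.04]],[[0.6,-0.08,0],[0,0,0.04]],[[0.6,-0.08,0],[0,0,0.04]]]';  python3 -m crank '[[[0.2,-0.03,0],[0,0,0]],[[0.4,-0.05,0],[0,0,0]],[[0.4,-0.05,0],[0,0,0]],[[0.4,-0.05,0],[0,0,0]]]'
```

```text
t: 11.62
eef_pos: [0.5268, 0.1073, 0.1168]
tool_rot: [[-0.106, -0.994, -0.016], [-0.994, 0.106, 0.005], [-0.003, 0.017, -1.0]]
force: [-21.1, 5.1, 19.6]
gripper_width: 0.0173
finger_force: 33.2
t: 12.12
eef_pos: [0.5274, 0.1072, 0.1167]
tool_rot: [[-0.105, -0.994, -0.024], [-0.994, 0.105, 0.006], [-0.003, 0.024, -1.0]]
force: [-29.7, 6.3, 26.5]
gripper_width: 0.0172
finger_force: 36.4
```

```bash
python3 -m crank '[[[-0.5,0.08,0],[0,0,0]],[[-1,0.12,0],[0,0,0]],[[-1,0.12,0],[0,0,0]]]';  python3 -m crank '[[[0,0,0],[0,0,0]],[[0,0,0],[0,0,0]],[[0,0,0],[0,0,0]],[[0,0,3],[0,0,0]],[[0,0,7],[0,0,0]],[[0,0,11],[0,0,0]],[[0,0,11],[0,0,0]],[[0,0,11],[0,0,0]]]' 0
python3 -m crank '[[[0,-1,1],[0,0,-0.1]],[[0,-4,3],[0,0,-0.25]],[[0,-8,4],[0,0,-0.4]],[[-1,-12,4],[0,0,-0.55]],[[-2,-16,4],[0,0,-0.7]],[[-3,-20,4],[0,0,-0.88]],[[-3.5,-24,4],[0,0,-1.06]],[[-4,-28,4],[0,0,-1.24]],[[-4,-29,4],[0,0,-1.32]],[[-4,-29,4],[0,0,-1.32]]]' -1
python3 - <<'E'
from h import *
print(ctrl.observe()['eef_pos'])
t=ctrl.snapshot('top');w=ctrl.snapshot('wrist')
o=np.zeros((600,800,3),np.uint8);o[:420,:400]=cv2.resize(t[120:225,185:285],(400,420),interpolation=cv2.INTER_CUBIC)
cv2.imwrite('pics/v3.png',o[:420,:400,::-1])
cv2.imwrite('pics/w3.png',cv2.resize(w,(800,600))[:,:,::-1])
E
```

```text
t: 12.5
eef_pos: [0.5257, 0.1074, 0.117]
tool_rot: [[-0.106, -0.994, -0.004], [-0.994, 0.106, 0.004], [-0.004, 0.004, -1.0]]
force: [-7.2, 3.4, 10.6]
gripper_width: 0.0168
finger_force: 30.5
t: 13.5
eef_pos: [0.5278, 0.1055, 0.2254]
tool_rot: [[-0.108, -0.994, -0.001], [-0.994, 0.108, -0.0], [0.0, 0.0, -1.0]]
force: [-0.4, -0.0, 0.5]
gripper_width: 0.0429
finger_force: 0.0
t: 14.75
eef_pos: [0.4869, -0.1848, 0.2636]
tool_rot: [[-0.99, -0.142, -0.004], [-0.142, 0.99, 0.002], [0.003, 0.002, -1.0]]
force: [-0.4, 1.0, 0.2]
gripper_width: 0.0
finger_force: 0.0
[ 0.4869 -0.1848  0.2636]
```

View pics/v3.png

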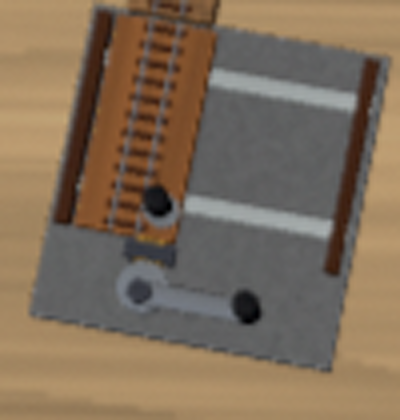

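View pics/w3.png

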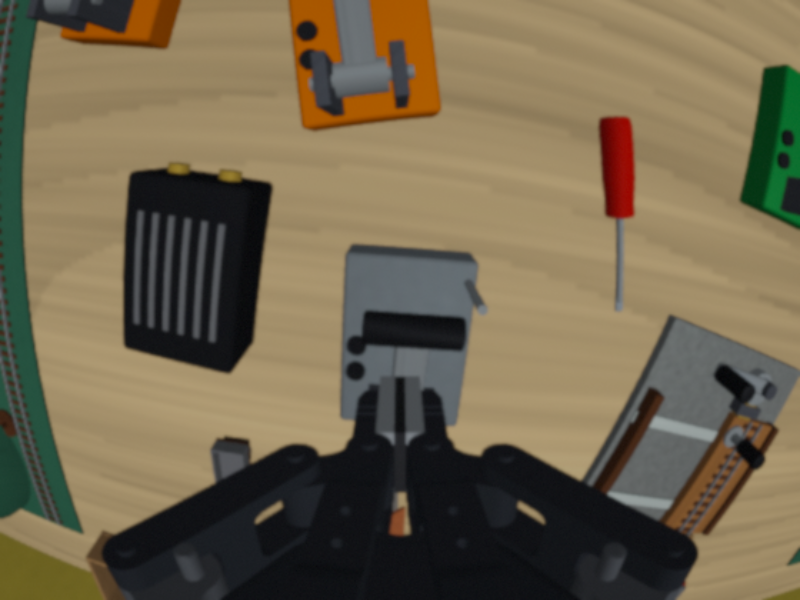

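The deck is home, and the lever lies parallel to the plate's near edge, so it's locked. In the wrist view the bar spans (363,328) to (466,333), centred at (414,330), and the post top is at (483,310).

Run:
```python
from h import *
k=1.42857
e=ctrl.observe()['eef_pos'];print(e)
L=onplane('wrist',363/k,330/k,.115);Rr=onplane('wrist',466/k,333/k,.115);c=(L+Rr)/2
post=onplane('wrist',483/k,310/k,.091)
d=Rr-L;print(L,Rr,np.linalg.norm(d),'bar yaw',np.arctan2(-d[0],d[1]),'c',c,'post',post,post-c)
# bar x at level: axle toward -x
print('shift cm to bar',(c-e)[:2]*100)
```

```text
[ 0.4873 -0.1837  0.2644]
[ 0.4928 -0.2012  0.115 ] [ 0.487  -0.1489  0.115 ] 0.05262213667103813 bar yaw 0.11049459573559212 c [ 0.4899 -0.1751  0.115 ] post [ 0.481  -0.1369  0.091 ] [-0.0089  0.0382 -0.024 ]
shift cm to bar [0.2591 0.8679]
```

```bash
python3 -m crank '[[[0,0.3,-1],[0,0,0]],[[0,0.6,-2.5],[0,0,-0.03]],[[0,0.87,-4],[0,0,-0.05]],[[0,0.87,-5],[0,0,-0.05]],[[0,0.87,-5.8],[0,0,-0.05]],[[0,0.87,-5.8],[0,0,-0.05]],[[0,0.87,-5.8],[0,0,-0.05]]]' -1 60; python3 -m crank '[[[0,0,-0.5],[0,0,0]],[[-0.1,0,-1],[0,0,0]],[[-0.2,0,-1.6],[0,0,0]],[[-0.3,0,-2.2],[0,0,0]],[[-0.3,0,-2.8],[0,0,0]],[[-0.4,0,-3.2],[0,0,0]],[[-0.4,0,-3.2],[0,0,0]],[[-0.4,0,-3.2],[0,0,0]]]'
```

```text
t: 15.72
eef_pos: [0.488, -0.1759, 0.2084]
tool_rot: [[-0.996, -0.093, 0.001], [-0.093, 0.996, -0.0], [-0.001, -0.001, -1.0]]
force: [0.2, -0.1, 0.5]
gripper_width: -0.0004
finger_force: 0.0
t: 16.73
eef_pos: [0.4837, -0.1759, 0.1763]
tool_rot: [[-0.996, -0.093, -0.0], [-0.093, 0.996, -0.001], [0.0, -0.001, -1.0]]
force: [-3.7, -0.5, 5.4]
gripper_width: -0.0001
finger_force: 2.6
```

```bash
python3 -m crank '[[[0,0,-0.4],[0,0,0]],[[-0.1,0,-0.8],[0,0,0]],[[-0.1,0,-1.1],[0,0,0]],[[-0.1,0,-1.25],[0,0,0]],[[-0.1,0,-1.25],[0,0,0]],[[-0.1,0,-1.25],[0,0,0]]]'
python3 - <<'E'
from h import *
s=ctrl.observe();print(s['eef_pos'],s['force'])
w=ctrl.snapshot('wrist');sd=ctrl.snapshot('side')
cv2.imwrite('pics/s4full.png',sd[:,:,::-1])
o=np.zeros((600,800,3),np.uint8)
o[:,:400]=cv2.resize(w[130:310,220:340],(400,600),interpolation=cv2.INTER_CUBIC)
o[:,400:]=cv2.resize(sd[205:295,310:370],(400,600),interpolation=cv2.INTER_CUBIC)
cv2.imwrite('pics/v4.png',o[:,:,::-1])
E
```

```text
t: 17.48
eef_pos: [0.4829, -0.1759, 0.1642]
tool_rot: [[-0.996, -0.093, 0.001], [-0.093, 0.996, -0.001], [-0.001, -0.001, -1.0]]
force: [-4.2, -1.2, 6.3]
gripper_width: 0.0
finger_force: 3.0
[ 0.4829 -0.1759  0.1642] [-4.2084 -1.1876  6.3491]
```

View pics/v4.png

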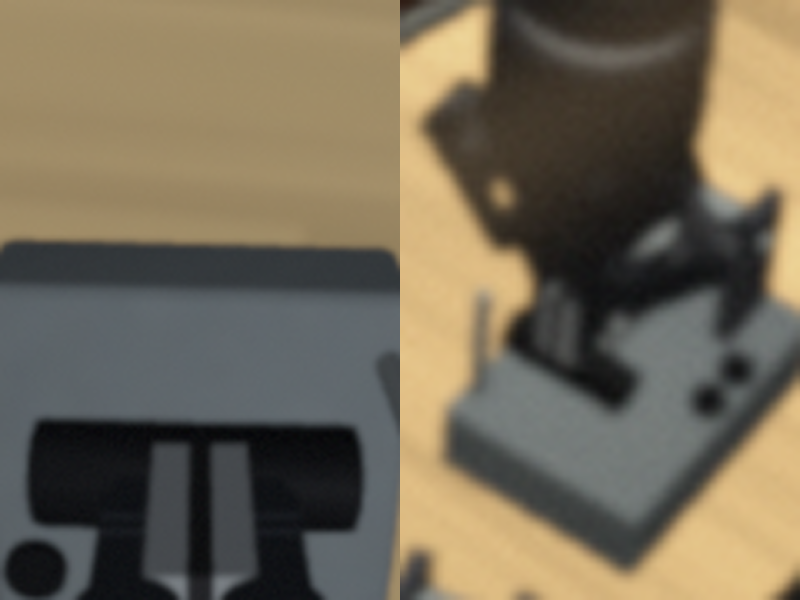

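Run:
```python
from h import *
def proj(n,P):
    c=ctrl.camera_model(n);f=210/np.tan(np.radians(c['vfov'])/2)
    q=np.array(c['rotation']).T@(P-np.array(c['position']))
    r=np.hypot(q[0],q[1]); s=np.arctan2(r,q[2])/r if n=='wrist' else 1/q[2]
    return np.array([c['cx'],c['cy']])+f*s*q[:2]
yaw=.08;X=np.array([np.cos(yaw),np.sin(yaw),0]);Y=np.array([-np.sin(yaw),np.cos(yaw),0]);Z=np.array([0,0,1.])
c0=np.array([.4899,-.1751,.115]);ax=c0-(-.095*np.cos(.35)*X+.095*np.sin(.35)*Z)
print('axle',ax,'post',proj('wrist',np.array([.481,-.1369,.091])),proj('side',np.array([.481,-.1369,.091])))
def crop(n,p): return (p-[220,130])*3.333 if n=='wrist' else (p-[310,205])*6.667+[400,0]
for q in(.25,.35,.45):
    b=ax-.095*np.cos(.35-q)*X+.095*np.sin(.35-q)*Z
    th=np.linspace(0,2*np.pi,60)
    for n in('wrist','side'):
        o=[]
        for e in(-.026,.026):
            E=np.array([crop(n,proj(n,b+e*Y+.009*(np.cos(t)*X+np.sin(t)*Z))) for t in th]); o.append(np.r_[E.min(0),E.max(0)].round())
        print(q,n,o)
print(crop('side',proj('side',np.array([.481,-.1369,.091]))))
im=cv2.imread('pics/s4full.png')
```

```text
axle [ 0.5789 -0.168   0.0824] post [355.0259 282.0136] [322.1267 248.4923]
0.25 wrist [array([ 20., 452.,  38., 569.]), array([361., 456., 380., 572.])]
0.25 side [array([615., 349., 643., 393.]), array([496., 282., 524., 325.])]
0.35 wrist [array([ 29., 422.,  45., 533.]), array([354., 425., 371., 537.])]
0.35 side [array([612., 366., 639., 410.]), array([494., 300., 522., 343.])]
0.45 wrist [array([ 38., 400.,  52., 506.]), array([347., 403., 362., 510.])]
0.45 side [array([611., 382., 638., 426.]), array([493., 316., 521., 358.])]
[480.8488 289.9632]
```

The bar's outline matches the level handle (0.35 rad) in both views. The measured fingertip height of 91.2 mm and the 6.3 N push agree too, so I'm handing the job in.

```bash
python3 -m crank '[[[0,0,0],[0,0,0]],[[0,0,0],[0,0,0]]]'; python3 -c "
from rig import ctrl
print(ctrl.job_done())"
```

```text
t: 17.82
eef_pos: [0.4829, -0.1759, 0.1642]
tool_rot: [[-0.996, -0.093, 0.001], [-0.093, 0.996, -0.001], [-0.001, -0.001, -1.0]]
force: [-4.0, -0.5, 5.1]
gripper_width: -0.0001
finger_force: 3.0
the job is handed in; nothing more can be done
None
```

I handed the job in at about 18 s with the deck home against its stop, the cam lever locked, and the fingertips still holding the dead-man handle level at half throttle; no verdict came back.

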